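# Open the sprung cast holder and load the cast

## Task

Open the cast holder: push its sprung slide by the push plate, away from the plate's free face, until the stop pin drops, and let it come back to rest latched on the pin at mid position. Then push the plaster cast along the bed in between the open jaws until it is fully home against the end stop. Only push: do not lift the cast or tip it, leave the other things on the bench alone, and finish clear of everything.

Things in the scene. Friction and masses are not known exactly. Their poses are not given: they have to be found in the camera images.
- holder: Aluminium and steel cast holder fixed to the bench, yaw within 0.45 rad. Origin: underside, at bench level. x = direction to push the slide (away from the robot), y = direction to push the cast, z up; offsets in other entries are mm in this frame. Base plate x -50..135, y -45..45, top z 10. Bridge carrying the stop pin: x -24..-6, y -23..23, top z 54. Nothing stands before the push plate.
- slide (a joint): Travel of the sprung slide (m) along holder +x: 0 at rest, jaws nearly shut; 0.040 latched on the pin (mid position); 0.060 far end. The spring pushes back with 3 N at 0, 9 N at 0.060. The pin drops only once the slide passes 0.040: push to 0.046 or more, let go, and it comes back to 0.040 and stays. Let go earlier, it returns to 0.
- push_face (a point): Centre of the free face (looking to holder -x) of the upright aluminium push plate at the slide's near end. Plate 44 mm wide (y), 8 thick, 16 to 58 mm above the bench. Lies at (-95, 0, 37) in the holder's frame at rest; moves with the slide.
- stop_pin (a joint): Drop of the spring-loaded stop pin in m: 0 raised (riding on the slide), about 0.012 dropped in front of the slide's shoulder. It moves by itself.
- pin_knob (a point): Top of the stop pin's round black knob (18 mm across), on the bridge at (-15, 0) mm in the holder's frame; 77 mm above the bench when raised, 64 when dropped.
- moving_jaw (a point): Centre of the moving jaw's face, part of the slide: at x 54 at rest, 94 when latched (114 at full travel); jaw 12 thick, y -30..26, top z 57 mm in the holder's frame.
- bed (a point): Middle of the steel bed's loading channel, on its top at (62, -88, 26). Bed x 30..134, y -145..21; two curbs 7 mm high with inner faces at x 32 and x 92, y -141..-36, guide the cast into the jaws.
- cast_center (a point): Centre (19 mm above its underside) of the loose plaster dental cast on the bed between the curbs, outside the jaws. 50 mm (holder x) by 56 (holder y), plain base 24 high plus a horseshoe of teeth, 38 overall, about 150 g. Its flat back faces holder -y: push there, towards +y. It starts 70 to 100 mm to the -y side of the seat, within 2 mm of its line.
- seat (a point): Where the cast's underside centre belongs: on the bed top between the jaws, at (62, 0, 26) in the holder's frame; the cast then touches the end stop (face at y 28, x 40..84, z 26..42). Fixed jaw: face at x 30, y -33..29, top z 56.
- spare_cast: Bystander: another loose plaster cast, 50 x 56 x 34 mm, on the bench away from the holder. Origin: centre of underside.
- jar: Bystander: white plastic jar, 56 mm across, 75 high. Origin: centre of underside.
- articulator: Bystander: metal articulator with mounted casts, about 105 x 85 mm, 125 high. Origin: centre of underside.
There are look-alikes about, which are no part of the job. Leave any red or turquoise look-alike of the part that bears cast_center alone.

How it is judged (in metres and radians):
On the way, in this order (a step that is already met when the one before it is completed fails the run):
1. the slide is pushed past the stop pin, with the hand at the push plate (value of joint slide above 0.044 m and horizontal distance between the grasp point and push_face below 0.08 m).
2. the slide has come back and stands latched on the dropped pin at mid position (value of joint slide between 0.037 and 0.043 m and value of joint stop_pin above 0.008 m), for 0.2 s.
3. the cast is home between the jaws, against the end stop (y of cast_center in the frame of seat between -0.004 and 0.004 m and x of cast_center in the frame of seat between -0.009 and 0.009 m), for 0.2 s.
At the end, for the whole second after the job is handed in: The slide stands latched at mid position (37 to 43 mm of travel) with the stop pin dropped more than 8 mm; the cast stands flat on the bed between the jaws, its centre within 4 mm of the seat along the push and 9 mm across it, turned by less than 0.15 rad (all of step 2 and all of step 3 and z of cast_center in the frame of seat between 0.016 and 0.022 m and angle between cast_center's own z axis and vertical below 0.1 rad and angle between the y axis of cast_center and the y axis of holder, either way round below 0.15 rad); the robot touches nothing.
It fails at once if the cast is lifted more than 6 mm off the bed (z of cast_center in the frame of seat above 0.025 m).
It fails at once if the cast is tipped by more than 0.25 rad or falls off the bed (angle between cast_center's own z axis and vertical above 0.25 rad or z of cast_center in the frame of seat below 0.012 m).
It fails at once if the spare cast, the jar or the articulator is moved more than 15 mm (distance of any of spare_cast, jar, articulator from where it was at the start of the episode above 0.015 m).
It also fails if it takes over 48 s, if anything falls off the work surface, if the arm or the gripper's body presses on something with over 40 N, if the wrist force passes 120 N, or if a joint passes its speed limit or range.

## Robot

A 6-joint arm with a two-finger parallel gripper is mounted at the origin on the work surface. World frame = base frame: x ahead of the robot, y to its left, z up, the work surface at z = 0. Lengths are in mm, angles in rad, forces in N, time in s.
With the tool pointing down it reaches from about 350 to 975 mm from the base axis. Payload 7.1 kg.
Tool frame: the origin (TCP) lies between the finger pads; the fingertips stand 17 mm ahead of it and the grasp point (between the pads) lies 2 mm behind it (tip_reach is the y of the fingertips in the tool frame, in mm); y points along the fingers, x is the direction in which the jaws open and shut, and the axes are right-handed (so a half turn about y gives the same grasp; the last joint's range is limited). The gripper opens to 88 mm and grips with 3 to 60 N. Pads are 20 mm wide; open, the fingers measure 115 mm over their backs; the gripper's body (75 mm by 178 mm) begins 61 mm behind the grasp point.
Start: joints at [1.172, 0.423, 1.63, -0, 1.089, -0.019], TCP at [231.677, 580.457, 239.675] pointing down, gripper open.
Joint ranges: [-3, 3], [-0.9, 2.11], [0.09, 2.58], [-1.31, 4.45], [0.11, 2.69], [-2.54, 2.54]. Speed limits (rad/s): [2.39, 2.39, 3.01, 3.14, 3.14, 3.14].

## Interface

Orientations are given as a rotation vector (axis times angle).
In Python, from workcell import get_obs, get_image, camera_model, close_job, silhouettes, tip_of, tip_reach gives the robot as it stands. The module is installed in compiled form; this text tells all that it offers.
- The arm moves only by the tool arm_command, never from a script. Its argument "targets" is a list of rows, each a list of 4 numbers: the shift along the tool's x, y, z in mm, then the turn about the tool's y in rad. A call has 1 to 20 rows; each row shifts and turns the commanded pose from where the row before left it, along the tool's axes as they then stand; what a row does not reach is not made up. A row lasts 1/12 s, in which the tool goes at most 41.7 mm and 7.16 degrees, less where a joint would pass 70% of its speed; a pose out of reach is approached as far as the arm can. A call is refused whole if a number of a shift passes 41.7 or a number of a turn 0.125, either way. A call with a gripper value outside its range is refused whole. "gripper" is the opening in per cent of the stroke, from 0 (shut) to 100 (fully open), set as the call begins (left out, the last holds). The fingers move at their own pace and stop on an object; the grip force is fixed at half the most. Time passes only in rows, so rows that do not move let the fingers close. It gives the time, the measured TCP pose, the force and the opening at its end, in the units of the state.
- get_obs(): the state, without advancing time (a new reading comes with each control period).
- get_image(name): name is "scene" or "top" or "wrist"; returns the picture (480x640x3 uint8, blue, green, red); there is no depth.
- camera_model(name): a dict with "mtx" (3x3 intrinsics, pixels), "position" and "orientation" of the camera in the world. Camera axes: x right, y up, looking along -z (the intrinsics and any distortion apply to the point x, -y, -z); pixel columns grow to the right and rows downward; lengths in mm; the calibration is good to about 2 mm. A picture is of the moment at which its call begins: read the wrist's pose just before it. camera_model takes no time and is no camera call; for the wrist camera it gives the pose at the moment of the call.
- close_job(): hands the job in, once; it reports no verdict.
Trained networks look in the newest picture that a camera, given by its name, has taken for a name from the list of things; names that differ only in an ending like _2 or _b are one class to them, and where a whole thing is asked for, a point or a joint stands for the part that bears it (a point fixed in the world has none). Each returns a list of dicts, best first, with "conf" (0 to 1); they miss things now and then, are a little off and sometimes report something else, mostly with a low value. They report only what shows in the picture. A call takes as long as a camera call. They do not tell look-alikes from the thing itself.
- silhouettes(camera, thing): "pixels" (480x640 bool, what is visible of it) and "at" ([column, row] in pixels, amid what is visible of it).
- tip_of(camera, thing): "at" ([column, row] in pixels: a listed point, or the origin of a listed thing).
The state is a dict: "t": time; "qpos": joint angles; "qvel": joint speeds; "joint_torque": joint torques, N m; "ee_pos": TCP position; "orientation": TCP orientation; "ft_force": force on the tool from outside, world axes, zero at the start; "moment": the same for the moment, N m; "width": finger opening in mm.
Only numpy, scipy, OpenCV 4.12 (cv2) and the standard library are available. Lean on these libraries where they do the work, as an engineer would, in place of code of your own. Each camera call takes 0.05 s, during which the arm holds its last target. There are 200 camera calls.

## Working session

There is one attempt and no reset: what is moved stays moved. The work goes in short steps, Python scripts to look and compute and a tool call to move; the robot and the scene stay as the last step left them, time stands still between calls to the robot, and variables do not carry over. Pictures are saved under pics/ and viewed, about 8 in all and at most 12, crops included, and the job is handed in when it is done.

Besides the shell and the picture viewer there is one more tool, called after "Request:" as a command line: name --pt "numbers of a row" for each row, then --argument value for the rest. arm_command: Moves the arm, as the interface text tells. Its arguments: {"type":"object","properties":{"targets":{"type":"array","items":{"type":"array","items":{"type":"number"}}},"gripper":{"type":"number"}},"required":["targets"]}

```bash
mkdir -p pics
cat > h.py <<'E'
import numpy as np, cv2
from scipy.spatial.transform import Rotation as R
from workcell import *
def rot(o):
    o=np.array(o,float)
    return o if o.shape==(3,3) else (R.from_rotvec(o).as_matrix())
def ray(cam,uv):
    m=camera_model(cam); K=np.array(m["mtx"]); d=m.get("distortion",m.get("dist"))
    p=cv2.undistortPoints(np.array([[uv]],float),K,None if d is None else np.array(d,float))[0,0]
    return np.array(m["position"],float), rot(m["orientation"])@np.array([p[0],-p[1],-1.])
def atz(cam,uv,z):
    c,d=ray(cam,uv); return c+d*(z-c[2])/d[2]
def proj(cam,P):
    m=camera_model(cam); K=np.array(m["mtx"]); q=rot(m["orientation"]).T@(np.array(P,float)-m["position"])
    q=K@np.array([q[0],-q[1],-q[2]]); return q[:2]/q[2]
E
python3 - <<'E'
from h import *
o=get_obs(); print(o)
for c in("scene","top"):
    print(c,camera_model(c)); im=get_image(c); cv2.imwrite(f"pics/{c}0.png",im)
    for n in("push_face","pin_knob","cast_center","moving_jaw","seat","bed","holder","spare_cast","jar","articulator"):
        print(n,[(np.round(d["at"],1).tolist(),round(d["conf"],2)) for d in tip_of(c,n)[:4]])
    print("sil cast",[(np.round(d["at"],1).tolist(),round(d["conf"],2),int(d["pixels"].sum())) for d in silhouettes(c,"cast_center")])
E
```

```text
{'t': 0.0, 'qpos': array([ 1.17204880e+00,  4.23824552e-01,  1.63069561e+00,  5.32319342e-07,
        1.08859010e+00, -1.89671997e-02]), 'qvel': array([-0.00036992,  0.00069373, -0.00115699, -0.00081082,  0.00116529,
       -0.00050428]), 'joint_torque': array([-2.60797897e-04, -5.44620645e+01, -2.73670363e+01,  6.44247676e-02,
        2.26279499e-02, -1.37142110e-04]), 'ee_pos': array([231.44788507, 579.99253592, 238.9096426 ]), 'orientation': array([-1.36611543, -0.92411688,  0.92621576]), 'ft_force': array([ 0.77465217, -0.68665533, -0.75145327]), 'moment': array([ 0.00736826,  0.01439832, -0.06800402]), 'width': 87.84463146828375}
scene {'mtx': array([[541.74976759,   0.        , 320.28247094],
       [  0.        , 541.74976759, 232.92884834],
       [  0.        ,   0.        ,   1.        ]]), 'position': array([1072.58038758,  594.16582678, 1354.08077995]), 'orientation': array([0.23617274, 0.65765601, 2.37277774])}
push_face [([378.7, 257.6], 0.8)]
pin_knob [([357.7, 268.4], 0.55)]
cast_center [([265.1, 246.5], 0.98), ([321.5, 221.7], 0.95), ([316.2, 267.4], 0.74)]
moving_ja
[... 409 characters left out ...]
, 245.21336922],
       [  0.        ,   0.        ,   1.        ]]), 'position': array([ 433.68011323,   19.13740783, 1581.43460663]), 'orientation': array([ 0.0946826 , -0.07609806, -1.57192867])}
push_face [([287.6, 280.9], 0.61)]
pin_knob [([289.0, 253.3], 0.56)]
cast_center [([358.2, 271.1], 0.87), ([367.8, 209.1], 0.87), ([319.5, 230.8], 0.82)]
moving_jaw [([291.4, 232.2], 0.6), ([189.0, 250.3], 0.39)]
seat [([293.8, 228.7], 0.84)]
bed [([323.9, 228.9], 0.81)]
holder [([288.9, 254.3], 0.48)]
spare_cast [([475.2, 213.5], 0.69)]
jar [([496.2, 289.3], 0.71)]
articulator [([187.7, 251.0], 0.69)]
sil cast [([320.0, 230.6], 0.9, 385), ([369.0, 207.8], 0.84, 355), ([357.1, 268.0], 0.79, 282)]
```

```bash
cat >> h.py <<'E'
from scipy.optimize import least_squares
PTS=dict(push_face=(-95,0,37),pin_knob=(-15,0,77),seat=(62,0,26),bed=(62,-88,26))
def H(p,q):  # holder frame -> world
    c,s=np.cos(p[2]),np.sin(p[2]); return np.array([p[0]+c*q[0]-s*q[1],p[1]+s*q[0]+c*q[1],q[2]])
def Hinv(p,w):
    c,s=np.cos(p[2]),np.sin(p[2]); d=np.array(w[:2])-p[:2]; return np.array([c*d[0]+s*d[1],-s*d[0]+c*d[1]])
E
python3 - <<'E'
from h import *
ob={"scene":dict(push_face=(378.7,257.6),pin_knob=(357.7,268.4),seat=(334.6,287.8),bed=(309.8,266.1),holder=(351.4,278.6)),
"top":dict(push_face=(287.6,280.9),pin_knob=(289,253.3),seat=(293.8,228.7),bed=(323.9,228.9),holder=(288.9,254.3))}
PTS["holder"]=(0,0,0)
for cams in(("scene","top"),("scene",),("top",)):
    f=lambda p:np.concatenate([proj(c,H(p,PTS[n]))-ob[c][n] for c in cams for n in ob[c]])
    r=least_squares(f,[500,100,0],loss="soft_l1"); print(cams,r.x.round(3),f(r.x).round(1)); 
    if len(cams)==2:p=r.x
for c,L in dict(scene=[(265.1,246.5),(321.5,221.7),(316.2,267.4)],top=[(358.2,271.1),(367.8,209.1),(319.5,230.8)]).items():
    for u in L: print(c,u,atz(c,u,45).round(0),Hinv(p,atz(c,u,45)).round(1), atz(c,u,19).round(0))
for n,uv in dict(spare_cast=(475.2,213.5),jar=(496.2,289.3),articulator=(187.7,251)).items(): print(n,atz("top",uv,0).round(0))
a=cv2.imread("pics/top0.png")[150:350,150:420]; b=cv2.imread("pics/scene0.png")[170:390,220:500]
cv2.imwrite("pics/a.png",cv2.resize(a,(800,592),interpolation=cv2.INTER_CUBIC)); cv2.imwrite("pics/b.png",cv2.resize(b,(760,597),interpolation=cv2.INTER_CUBIC))
E
```

```text
('scene', 'top') [589.777 143.603  75.327] [ 0.2  0.  -0.9 -2.4 -1.6  1.8  4.3 -0.2 -0.5  3.   0.4  2.5 -0.   0.4
 -1.3 -0.1 -0.6  1.7  2.7 -3.3]
('scene',) [587.864 143.219 106.756] [ 0.3 -0.8 -0.5 -3.  -1.   1.5  4.6 -0.2 -0.1  2.5]
('top',) [591.415 143.41   50.183] [ 0.1  1.9 -0.  -0.2 -1.  -0.7 -0.3  1.5  2.8 -3.8]
scene (265.1, 246.5) [717. -75.  45.] [ 142.9 -208.7] [710. -88.  19.]
scene (321.5, 221.7) [545. -37.  45.] [ -31.7 -183.4] [535. -50.  19.]
scene (316.2, 267.4) [650.  66.  45.] [ 65.5 -72.9] [641.  56.  19.]
top (358.2, 271.1) [528. -46.  45.] [ -47.6 -193.9] [530. -47.  19.]
top (367.8, 209.1) [704. -75.  45.] [ 129.2 -209.8] [708. -76.  19.]
top (319.5, 230.8) [642.  62.  45.] [ 58.2 -78. ] [646.  62.  19.]
spare_cast [ 697. -389.    0.]
jar [ 478. -442.    0.]
articulator [591. 445.   0.]
```

View pics/a.png

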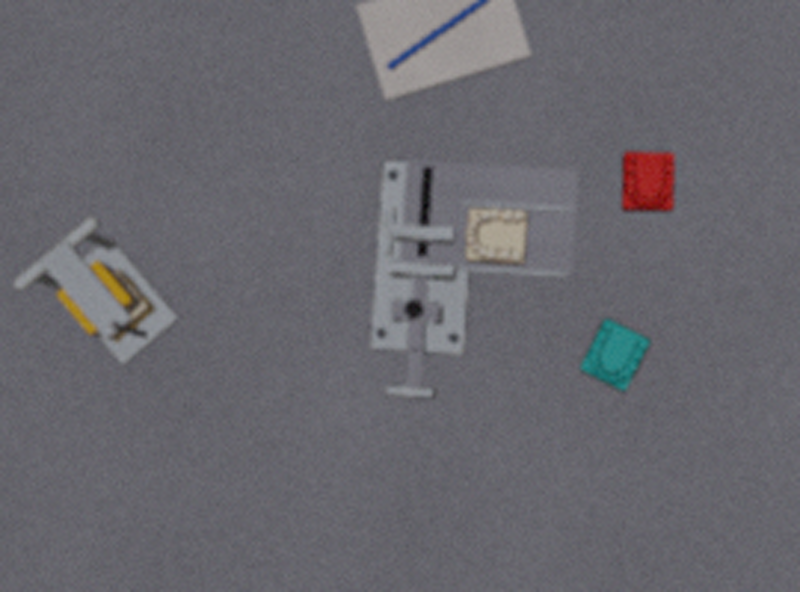

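View pics/b.png

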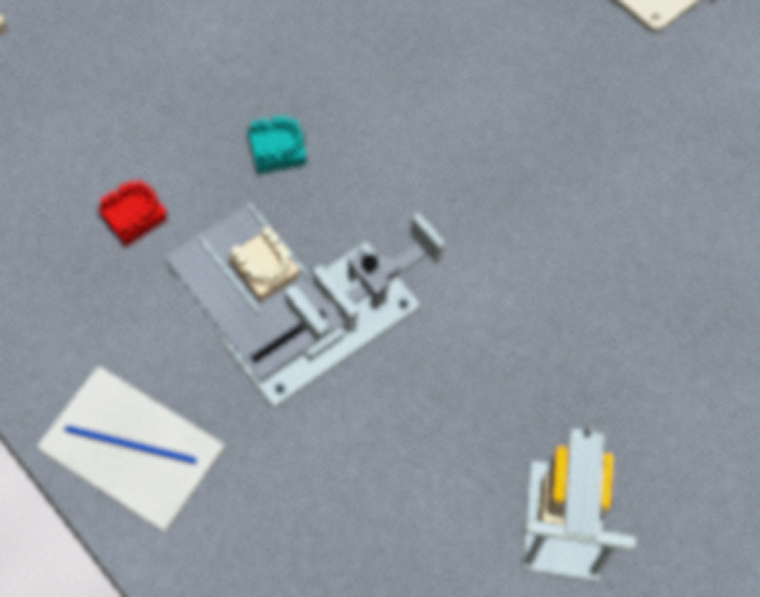

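The cream cast between the curbs, at top pixel (319,231), is the target. The red cast (368,209) and the turquoise cast (358,271) lie on the bench and are look-alikes. The holder fit is about (590, 144) with yaw -0.07.

Run:
```python
from h import *
o=get_obs(); M=rot(o["orientation"]); print(M.round(3)); print(o["ee_pos"],o["t"],tip_reach)
p=np.array([589.8,143.6,-0.071])
hx=np.array([np.cos(p[2]),np.sin(p[2])]); a=lambda v:np.arctan2(v[1],v[0])
print("toolx heading",a(M[:,0]),"toolz heading",a(M[:,2]))
w=camera_model("wrist"); print(w["position"]-o["ee_pos"], M.T@(w["position"]-o["ee_pos"]), M.T@(rot(w["orientation"])@[0,0,-1]))
t=np.append(H(p,(-130,0,0))[:2],240.); print(t, M.T@(t-o["ee_pos"]))
```

```text
[[ 0.371  0.    -0.929]
 [ 0.929 -0.     0.371]
 [-0.    -1.    -0.   ]]
[231.68077971 580.46097728 239.68790456] 1.2 17.0
toolx heading 1.1909877065657974 toolz heading 2.7617840333810912
[-63.95450931  25.9070355  144.84102559] [   0.34968424 -144.84149812   69.00068541] [ 5.22379725e-04  9.67655657e-01 -2.52274170e-01]
[460.12752738 152.82224722 240.        ] [-3.12468344e+02 -3.08629624e-01 -3.70710583e+02]
```

Request:
arm_command --pt "0 0 0 -0.103" --pt "0 0 0 -0.103" --pt "0 0 0 -0.103" --pt "-25 0 -14 0" --pt "-25 0 -14 0" --pt "-25 0 -14 0" --pt "-25 0 -14 0" --pt "-25 0 -14 0" --pt "-25 0 -14 0" --pt "-25 0 -14 0" --pt "-25 0 -14 0" --pt "-25 0 -14 0" --pt "-25 0 -14 0" --pt "-25 0 -14 0" --pt "-25 0 -14 0" --pt "-25 0 -14 0" --pt "-25 0 -14 0" --pt "-25 0 -14 0" --pt "-25 0 -14 0" --gripper 0

```text
t: 2.78
ee_pos: [427.3, 164.3, 239.9]
orientation: [-1.242, -1.158, 1.157]
ft_force: [0.8, -0.3, -0.6]
width: 0.2
```

Request:
arm_command --pt "-25 0 -14 0" --pt "0 0 0 0" --pt "0 0 0 0"

```text
t: 3.03
ee_pos: [439.5, 138.7, 239.8]
orientation: [-1.243, -1.155, 1.154]
ft_force: [0.5, 1.1, -0.3]
width: 0.4
```

Run:
```python
from h import *
o=get_obs(); print(o["ee_pos"],o["t"],o["width"])
p=np.array([589.8,143.6,-0.071])
m=camera_model("wrist"); print(m["mtx"])
cv2.imwrite("pics/w0.png",get_image("wrist"))
PTS.update(cast_center=(60,-77,45),holder=(0,0,0),moving_jaw=(54,-2,45))
for n in PTS: print(n,[(np.round(d["at"],1).tolist(),round(d["conf"],2)) for d in tip_of("wrist",n)[:3]],proj("wrist",H(p,PTS[n])).round(1))
```

```text
[439.4877591  138.6842861  239.78276012] 3.0333 0.4108812748161072
[[347.01308199   0.         318.27510758]
 [  0.         347.01308199 239.16780573]
 [  0.           0.           1.        ]]
push_face [([333.1, 268.7], 0.7)] [331.2 269.8]
pin_knob [] [331.6 358.6]
seat [([331.4, 388.9], 0.86), ([328.8, 394.1], 0.17)] [329.1 390.1]
bed [] [255.9 390.1]
cast_center [([162.3, 311.7], 0.89)] [262.6 399.7]
holder [([329.4, 332.2], 0.67), ([326.5, 393.0], 0.26)] [328.8 332.7]
moving_jaw [([327.6, 396.8], 0.55)] [328.  395.2]
```

View pics/w0.png

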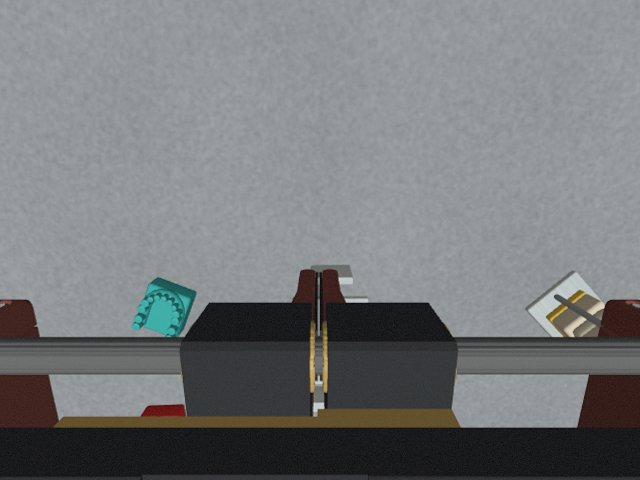

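Request:
arm_command --pt "16 0 0 0" --pt "0 33 0 0" --pt "0 33 0 0" --pt "0 34 0 0" --pt "0 34 0 0" --pt "0 33 0 0" --pt "0 33 0 0" --pt "0 0 0 0" --pt "0 0 -15 0" --pt "0 0 -15 0" --pt "0 0 0 0"

```text
t: 4.35
ee_pos: [473.7, 154.4, 41.4]
orientation: [-1.244, -1.161, 1.154]
ft_force: [0.1, 0.0, 0.9]
width: 0.8
```

Request:
arm_command --pt "0 0 -5 0" --pt "0 0 -5 0" --pt "0 0 -5 0" --pt "0 0 -5 0" --pt "0 0 0 0" --pt "0 0 0 0"

```text
t: 4.85
ee_pos: [489.7, 152.0, 39.8]
orientation: [-1.242, -1.156, 1.157]
ft_force: [-2.7, -0.8, 2.0]
width: 0.4
```

Run:
```python
from h import *
o=get_obs(); p=np.array([589.8,143.6,-0.071]); print(Hinv(p,o["ee_pos"]),o["ee_pos"],o["ft_force"])
im=get_image("scene")[180:330,270:470]; cv2.imwrite("pics/s1.png",cv2.resize(im,(800,600),interpolation=cv2.INTER_CUBIC))
for n in("push_face","moving_jaw"): print(n,[(np.round(d["at"],1).tolist(),round(d["conf"],2)) for d in tip_of("scene",n)[:3]])
```

```text
[-100.42963344    1.31893398] [489.71695879 152.04012568  39.79852995] [-2.68708696 -0.7605745   2.01003664]
push_face [([376.8, 263.3], 0.85), ([429.4, 364.1], 0.52), ([351.2, 279.7], 0.5)]
moving_jaw [([332.1, 281.7], 0.86)]
```

View pics/s1.png

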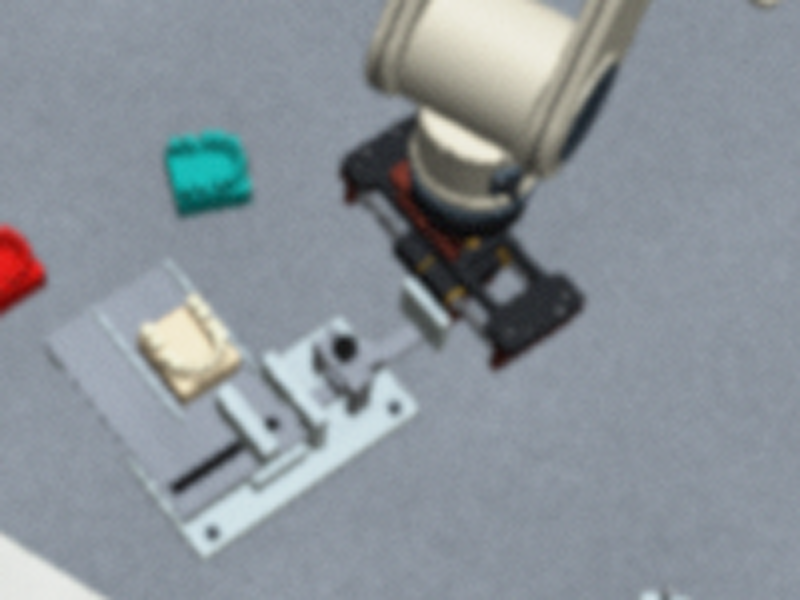

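Contact with the plate shows about 3 N, as expected. I'm pushing on.

Request:
arm_command --pt "0 0 -8 0" --pt "0 0 -8 0" --pt "0 0 -8 0" --pt "0 0 -8 0" --pt "0 0 -8 0" --pt "0 0 -4 0" --pt "0 0 -4 0" --pt "0 0 0 0" --pt "0 0 0 0"

```text
t: 5.75
ee_pos: [536.0, 148.7, 39.3]
orientation: [-1.239, -1.154, 1.159]
ft_force: [-7.9, 2.2, 5.1]
width: 0.4
```

Run:
```python
from h import *
o=get_obs(); p=np.array([589.8,143.6,-0.071]); print(Hinv(p,o["ee_pos"]),o["ee_pos"],o["ft_force"])
for c in("scene","top"):
  get_image(c)
  for n,q in dict(push_face=(-95,0,37),moving_jaw=(54,-2,40),pin_knob=(-15,0,77)).items(): print(c,n,[(np.round(d["at"],1).tolist(),round(d["conf"],2)) for d in tip_of(c,n)[:3]],proj(c,H(p,q)).round(1),"at+50",proj(c,H(p,np.add(q,(50,0,0)))).round(1),"knob dropped",proj(c,H(p,(-15,0,64))).round(1))
```

```text
[-54.00385697   1.30033618] [536.0244489  148.72811328  39.29951488] [-7.93421002  2.20297412  5.10633745]
scene push_face [([364.5, 268.5], 0.68), ([355.1, 270.7], 0.29)] [378.9 257.6] at+50 [364.6 267. ] knob dropped [356.5 268.2]
scene moving_jaw [([320.0, 292.1], 0.54)] [335.1 285.2] at+50 [319.9 295.2] knob dropped [356.5 268.2]
scene pin_knob [([355.1, 268.4], 0.57)] [356.8 266. ] at+50 [341.7 275.8] knob dropped [356.5 268.2]
top push_face [([296.0, 214.6], 0.55), ([319.3, 229.8], 0.33)] [288.  283.4] at+50 [289.4 265.6] knob dropped [289.4 254.1]
top moving_jaw [([296.6, 213.6], 0.52)] [292.6 230.7] at+50 [294.  213.3] knob dropped [289.4 254.1]
top pin_knob [([476.9, 211.2], 0.47)] [289.  253.7] at+50 [290.4 235.7] knob dropped [289.4 254.1]
```

Spring force, arm position and both cameras agree on about 50 mm of slide travel. Releasing gently.

Request:
arm_command --pt "0 0 4 0" --pt "0 0 4 0" --pt "0 0 4 0" --pt "0 0 6 0" --pt "0 0 10 0" --pt "0 0 15 0" --pt "0 0 15 0" --pt "0 -30 10 0" --pt "0 -40 0 0" --pt "0 -40 0 0" --pt "0 0 0 0"

```text
t: 7.07
ee_pos: [473.6, 154.8, 155.9]
orientation: [-1.247, -1.166, 1.149]
ft_force: [0.4, 0.2, 0.3]
width: 0.1
```

Run:
```python
from h import *
o=get_obs(); p=np.array([589.8,143.6,-0.071]); print(Hinv(p,o["ee_pos"]),o["ee_pos"],o["ft_force"],o["qpos"])
for c in("scene","top"):
  im=get_image(c); 
  if c=="scene": cv2.imwrite("pics/s2.png",cv2.resize(im[210:330,270:430],(800,600),interpolation=cv2.INTER_CUBIC))
  for n,q in dict(push_face=(-55,0,37),moving_jaw=(94,-2,40),pin_knob=(-15,0,64),cast_center=(62,-77,45)).items(): print(c,n,[(np.round(d["at"],1).tolist(),round(d["conf"],2),Hinv(p,atz(c,d["at"],q[2])).round(1).tolist()) for d in tip_of(c,n)[:3]],proj(c,H(p,q)).round(1))
```

```text
[-116.73161773    2.89155032] [473.56760837 154.76524858 155.93232224] [0.44555406 0.18542011 0.34023083] [ 2.92035466e-01  3.58902407e-01  1.97468465e+00 -1.36894083e-04
  7.96744306e-01 -1.20808483e+00]
scene push_face [([367.5, 266.6], 0.84, [-52.2, 3.6])] [367.5 265.1]
scene moving_jaw [([320.2, 291.9], 0.87, [97.7, -9.3])] [322.9 293.2]
scene pin_knob [] [356.5 268.2]
scene cast_center [([320.5, 222.6], 0.74, [-27.8, -182.6]), ([267.6, 248.1], 0.7, [139.9, -200.5])] [316.3 265.7]
top push_face [([296.4, 220.1], 0.74, [85.4, -10.1]), ([288.8, 267.6], 0.69, [-50.7, 1.1])] [289.1 269.1]
top moving_jaw [([296.6, 220.6], 0.55, [83.6, -11.0])] [293.7 216.8]
top pin_knob [([288.8, 255.5], 0.53, [-18.9, 1.3])] [289.4 254.1]
top cast_center [([319.1, 231.3], 0.76, [56.7, -77.0]), ([368.8, 208.2], 0.74, [131.8, -212.5]), ([358.5, 268.0], 0.7, [-39.1, -194.1])] [319.2 229.4]
```

View pics/s2.png

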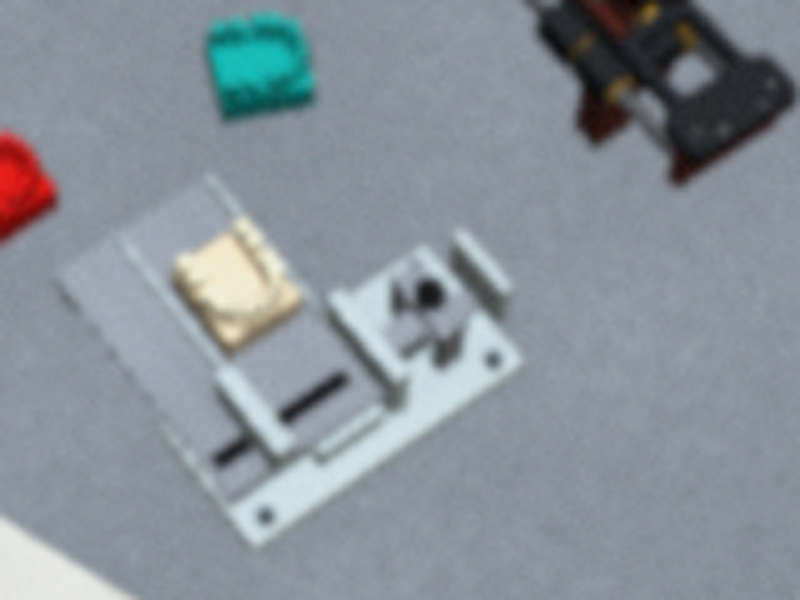

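The slide is open and latched: the plate is back near x -55, the jaw near x 94, and the cast is still in the channel around (60, -77). Next I move behind the cast.

Request:
arm_command --pt "-15 0 -20 0" --pt "-15 0 -20 0" --pt "-15 0 -20 0" --pt "-15 0 -20 0" --pt "-15 0 -20 0" --pt "-15 0 -20 0" --pt "-15 0 -20 0" --pt "-15 0 -20 0" --pt "-15 0 -19 0" --pt "0 0 0 0" --pt "0 0 0 0.112" --pt "0 0 0 0.112" --pt "0 0 0 0.112" --pt "0 0 0 0.112" --pt "0 0 0 0.112" --pt "0 0 0 0.112" --pt "0 0 0 0.112" --gripper 15

```text
t: 8.98
ee_pos: [638.3, 6.6, 148.9]
orientation: [-1.498, -0.555, 0.557]
ft_force: [0.6, 0.7, 1.0]
width: 13.1
```

Request:
arm_command --pt "0 0 0 0.112" --pt "0 0 0 0.112" --pt "0 0 0 0.112" --pt "0 0 0 0.112" --pt "0 0 0 0.112" --pt "0 0 0 0.112" --pt "0 0 0 0.115" --pt "0 0 0 0" --pt "0 0 0 0"

```text
t: 9.73
ee_pos: [638.5, 6.5, 149.1]
orientation: [-1.57, 0.054, -0.052]
ft_force: [-0.0, 0.9, 0.7]
width: 13.1
```

Run:
```python
from h import *
o=get_obs(); p=np.array([589.8,143.6,-0.071]); M=rot(o["orientation"])
print(o["t"],Hinv(p,o["ee_pos"]),o["ee_pos"],o["width"],"heading",np.arctan2(M[1,0],M[0,0]))
im=get_image("wrist"); cv2.imwrite("pics/w3.png",im)
for n,q in dict(seat=(62,0,26),cast_center=(60,-77,45),bed=(62,-88,26),moving_jaw=(94,-2,42),pin_knob=(-15,0,64),push_face=(-55,0,37)).items(): print(n,[(np.round(d["at"],1).tolist(),round(d["conf"],2),Hinv(p,atz("wrist",d["at"],q[2])).round(1).tolist()) for d in tip_of("wrist",n)[:3]],proj("wrist",H(p,q)).round(1))
```

```text
9.7333 [  58.32054875 -133.29015137] [638.5179618    6.50838444 149.12385321] 13.070215881835676 heading -0.06738141785720045
seat [] [324.1  54.2]
cast_center [([329.0, 160.6], 0.91, [65.8, -72.2]), ([202.9, 304.9], 0.58, [-31.6, -182.4])] [320.7 167.5]
bed [] [322.9 180.8]
moving_jaw [([374.8, 56.7], 0.75, [95.8, -5.3])] [372.2  51.1]
pin_knob [] [194.8  37.3]
push_face [([152.5, 52.1], 0.91, [-52.8, -1.4])] [149.   49.8]
```

View pics/w3.png

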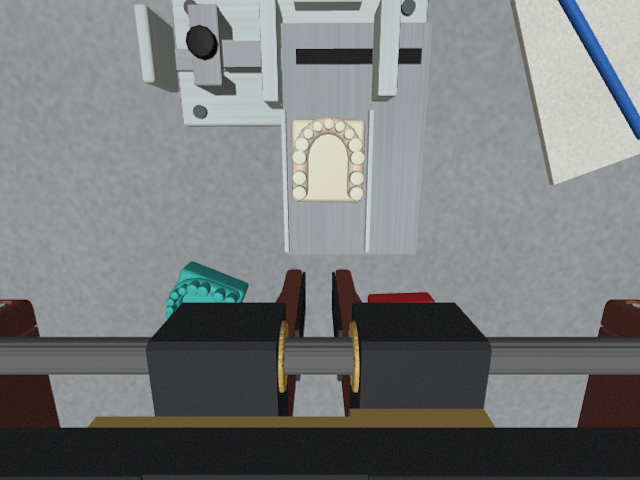

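Clear view: the cast at columns 292-364, rows 118-203, between curbs at columns 290 and 366, with the bed end at row 253. I'll refine the holder pose from these edges.

Run:
```python
from h import *
p=np.array([589.8,143.6,-0.071])
f=lambda u,z:Hinv(p,atz("wrist",u,z)).round(1)
print("bed end (y-145)",f((300,253),26),f((400,253),26))
print("bed right edge x134",f((419,253),26),"left x30",f((285,253),26))
print("curb in L (32)",f((290,245),33),f((288,130),33)," R(92)",f((365,245),33),f((369,130),33))
print("cast back edges z50",f((294,202),50),f((364,203),50),"z26",f((328,203),26), "front z50",f((293,119),50),f((364,120),50))
print("knob",f((202,42),64),"jaw fixed end (30,-33,56)",f((279,101),56),"moving (94,-30,57)",f((375,95),57))
```

```text
bed end (y-145) [  43.9 -145.8] [ 124.7 -145.8]
bed right edge x134 [ 140.  -145.8] left x30 [  31.8 -145.8]
curb in L (32) [  36.6 -137.2] [ 36.9 -51.2]  R(92) [  95.2 -137.1] [ 95.2 -51.2]
cast back edges z50 [  41.5 -100.8] [  91.1 -101.5] z26 [  66.2 -105.2] front z50 [ 41.8 -45.1] [ 89.2 -45.7]
knob [-10.9  -2.5] jaw fixed end (30,-33,56) [ 33.4 -34.6] moving (94,-30,57) [ 94.9 -31.1]
```

Request:
arm_command --pt "8 0 0 0" --pt "0 25 0 0" --pt "0 25 0 0" --pt "0 25 0 0" --pt "0 20 0 0" --pt "0 6 0 0" --pt "0 0 0 0" --pt "0 0 0 0"

```text
t: 10.75
ee_pos: [647.7, 5.6, 49.1]
orientation: [-1.57, 0.055, -0.056]
ft_force: [0.2, -0.8, 1.1]
width: 13.2
```

Request:
arm_command --pt "0 0 5 0" --pt "0 0 5 0" --pt "0 0 5 0" --pt "0 0 4 0" --pt "0 0 4 0" --pt "0 0 4 0" --pt "0 0 4 0" --pt "0 0 4 0" --pt "0 0 4 0" --pt "0 0 4 0" --pt "0 0 4 0" --pt "0 0 4 0" --pt "0 0 4 0" --pt "0 0 4 0" --pt "0 0 4 0" --pt "0 0 4 0" --pt "0 0 4 0" --pt "0 0 4 0"

```text
t: 12.25
ee_pos: [652.3, 80.9, 48.6]
orientation: [-1.57, 0.056, -0.056]
ft_force: [-0.7, -2.3, 1.6]
width: 13.5
```

Run:
```python
from h import *
o=get_obs(); p=np.array([589.8,143.6,-0.071])
print(o["t"],Hinv(p,o["ee_pos"]),o["ee_pos"],o["ft_force"],o["width"])
im=get_image("wrist"); cv2.imwrite("pics/w4.png",im)
for c in("wrist","top","scene"):
  if c!="wrist": get_image(c)
  print(c,[(np.round(d["at"],1).tolist(),round(d["conf"],2),Hinv(p,atz(c,d["at"],45)).round(1).tolist()) for d in tip_of(c,"cast_center")[:3]])
```

```text
12.25 [ 66.84045817 -58.13813163] [652.34771738  80.86665761  48.61391901] [-0.74685052 -2.33289021  1.64372427] 13.453554229211427
wrist [([312.6, 219.0], 0.73, [64.2, -18.0])]
top [([372.3, 206.7], 0.83, [136.8, -222.1]), ([357.8, 268.2], 0.82, [-39.8, -192.2])]
scene [([325.9, 278.4], 0.87, [63.5, -30.7]), ([366.3, 269.2], 0.47, [-41.6, 10.8])]
```

View pics/w4.png

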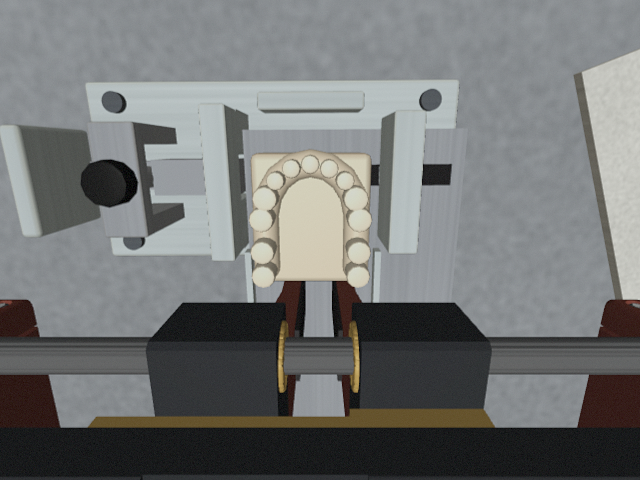

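The cast is square between the open jaws, with its front at row 154 and the end stop at row 108. About 20 mm remains.

Request:
arm_command --pt "0 0 3 0" --pt "0 0 3 0" --pt "0 0 3 0" --pt "0 0 3 0" --pt "0 0 2 0" --pt "0 0 1 0" --pt "0 0 1 0" --pt "0 0 0 0"

```text
t: 13.22
ee_pos: [653.6, 96.7, 48.7]
orientation: [-1.57, 0.056, -0.056]
ft_force: [-0.4, 0.1, -0.6]
width: 13.2
```

Request:
arm_command --pt "0 0 1 0" --pt "0 0 1 0" --pt "0 0 0 0"

```text
t: 13.47
ee_pos: [653.8, 97.9, 48.7]
orientation: [-1.571, 0.055, -0.056]
ft_force: [1.9, -4.8, -1.0]
width: 13.5
```

Request:
arm_command --pt "0 0 1 0" --pt "0 0 0 0"

```text
t: 13.63
ee_pos: [653.9, 98.0, 48.8]
orientation: [-1.572, 0.055, -0.056]
ft_force: [1.0, -8.1, 0.6]
width: 13.0
```

Request:
arm_command --pt "0 0 2 0" --pt "0 0 1 0" --pt "0 0 0 0"

```text
t: 13.88
ee_pos: [654.0, 98.2, 48.8]
orientation: [-1.575, 0.055, -0.055]
ft_force: [-0.0, -21.8, 2.2]
width: 13.2
```

Run:
```python
from h import *
o=get_obs(); p=np.array([589.8,143.6,-0.071])
print(o["t"],Hinv(p,o["ee_pos"]),o["ee_pos"],o["ft_force"],o["width"])
im=get_image("wrist"); cv2.imwrite("pics/w5.png",im)
```

```text
13.8833 [ 67.22763748 -40.7435126 ] [653.9679018   98.18998527  48.8061272 ] [-5.19489450e-03 -2.18085267e+01  2.15061409e+00] 13.15663957432466
```

View pics/w5.png

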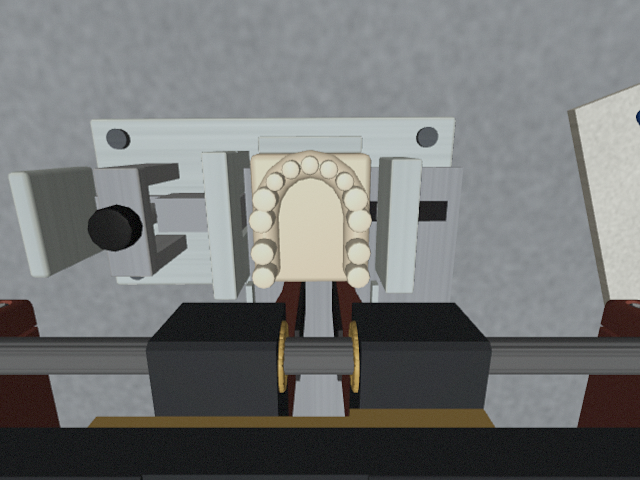

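The cast's front at row 154 meets the end stop, with a 22 N stall and no more motion. It is home and square. Backing off straight, then up.

Request:
arm_command --pt "0 0 -3 0" --pt "0 0 -4 0" --pt "0 0 -6 0" --pt "0 0 -10 0" --pt "0 0 -15 0" --pt "0 0 -15 0" --pt "0 -25 -10 0" --pt "0 -35 0 0" --pt "0 -35 0 0" --pt "0 -35 0 0" --pt "0 0 0 0" --pt "0 0 0 0"

```text
t: 14.93
ee_pos: [650.8, 38.4, 181.3]
orientation: [-1.57, 0.053, -0.06]
ft_force: [0.1, 0.4, -0.8]
width: 13.0
```

Run:
```python
from h import *
o=get_obs(); p=np.array([589.8,143.6,-0.071])
print(o["t"],Hinv(p,o["ee_pos"]),o["ee_pos"],o["ft_force"])
im=get_image("wrist"); cv2.imwrite("pics/w6.png",im)
print("seat",proj("wrist",H(p,(62,0,26))))
for n in("seat","cast_center","moving_jaw","push_face","pin_knob"): print(n,[(np.round(d["at"],1).tolist(),round(d["conf"],2),Hinv(p,atz("wrist",d["at"],dict(seat=26,cast_center=45,moving_jaw=42,push_face=37,pin_knob=64)[n])).round(1).tolist()) for d in tip_of("wrist",n)[:3]])
```

```text
14.9333 [  68.31261529 -100.62310207] [650.80226626  38.3842902  181.26749022] [ 0.13053196  0.39549004 -0.83028059]
seat [312.02267085 108.7354688 ]
seat []
cast_center []
moving_jaw [([347.4, 114.1], 0.81, [87.4, -5.4])]
push_face [([162.9, 109.1], 0.61, [-54.9, -1.0])]
pin_knob [([203.6, 106.6], 0.71, [-14.6, -2.1])]
```

View pics/w6.png

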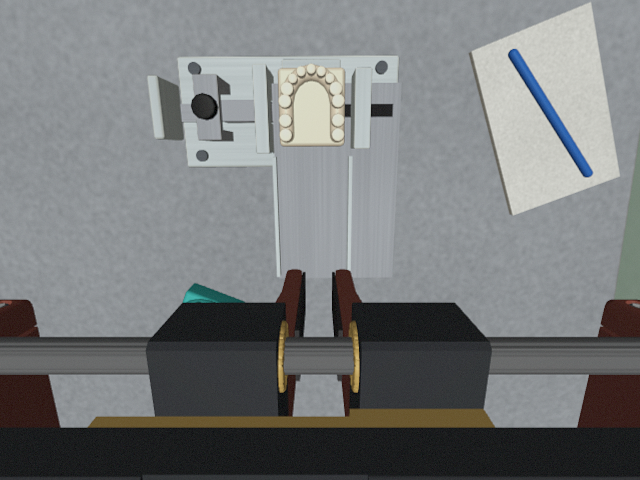

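The cast (columns 279-344, rows 67-147) sits against the stop, square between the jaws. The jaw and plate are still latched, and the hand is clear.

```bash
python3 -c "from workcell import *; print(close_job())"
```

```text
the job is handed in; nothing more can be done
None
```

The holder is open and latched on the pin, and the cast is home against the end stop. I handed the job in at about 15 s of the 48 s allowed; the hand-in gives no verdict.

- **Slide:** I pushed the plate to about 50 mm of travel at about 8 N and let it come back gently. In the last picture the plate face is at holder x of about -55, as it should be when latched. The slide travel and the pin drop were judged from pictures only, since neither can be read directly.
- **Cast:** I pushed the cream cast along the channel until it stopped moving at 22 N against the end stop. In the last picture it is flat, square and touching the stop. I did not touch the red and turquoise look-alikes or the other things on the bench.
- **Finish:** the hand ended about 180 mm up, clear of everything, with no force on it.

**Checks that disagreed or failed:**
- The holder position I first fitted was about 3 to 4 mm off across the channel, so I corrected for it before pushing the cast.
- At the end the networks did not find the cast or the seat, so the cast's final position rests on the picture and the stall against the stop.
- They also put the moving jaw at x of about 87 where 94 was expected, while the plate reading agreed with latched.

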